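# Pull the worn red knob cap off the mixing console

## Robot

A 7-joint arm with a two-finger parallel gripper is mounted at the origin on the work surface. World frame = base frame: x ahead of the robot, y to its left, z up, the work surface at z = 0. Lengths are in m, angles in rad, forces in N, time in s.
With the tool pointing down it reaches from about 0.4 to 0.9 m from the base axis. Payload 5.5 kg.
Tool frame: the origin (TCP) lies between the finger pads; the fingertips stand 25 mm ahead of it and the grasp point (between the pads) lies 6 mm ahead of it; z points along the fingers, y is the direction in which the jaws open and shut (so a half turn about z gives the same grasp; the last joint's range is limited). The gripper opens to 92 mm and grips with 3 to 60 N. Pads are 19 mm wide; open, the fingers measure 130 mm over their backs; the gripper's body (75 mm by 190 mm) begins 47 mm behind the grasp point.
Start: joints at [-0.974, 0.501, -0.427, 1.55, 0.221, 1.138, -0.21], TCP at [0.213, 0.614, 0.252] pointing down, gripper open.
Joint ranges: [-2.88, 2.88], [-0.31, 2.03], [-1.54, 1.56], [0.2, 2.42], [-1.41, 4.55], [0.19, 2.02], [-2.57, 2.57]. Speed limits (rad/s): [2.57, 2.57, 3.14, 3.14, 3.14, 3.14, 3.14].

## Interface

Orientations are given as a 3x3 rotation matrix whose columns are the frame's x, y, z axes.
In Python, from cell import manip, get_image, get_calibration, job, find_in, pinpoint gives the robot as it stands.
- The arm moves only by the tool servo_tool, never from a script. Its argument "moves" is a list of rows, each a list of 3 entries, a list of its own where there are three numbers: the shift along the tool's x, y, z each as a share of 0.15 m, from -1 to 1, then the turn, a rotation vector about the tool's x, y, z each as a share of pi rad, from -1 to 1, then the gripper's target within -1 to 1 (fully open at 1, half-way at 0, shut at -1). A call has 1 to 12 rows; each row is the pose to reach, as a shift and turn from the pose commanded when the call began, along the tool's axes at that moment, turning the shorter way round; what a row does not reach only later rows make up. A row lasts 1/10 s, in which the tool goes at most 50 mm and 8.59 degrees, less where a joint would pass 70% of its speed; a pose out of reach is approached as far as the arm can. A call with a number of a shift or a turn outside -1 to 1 is refused whole. A call with a gripper value outside its range is refused whole. The fingers move at their own pace and stop on an object; "grip_force" is the grip in N (left out, the last holds). Time passes only in rows, so rows that repeat a pose let the fingers close. It gives the time, the measured TCP pose, the force and the opening at its end, in the units of the state.
- manip.get_obs(): the state, without advancing time (a new reading comes with each control period).
- get_image(name): name is "scene" or "side" or "wrist"; returns the picture (400x640x3 uint8, blue, green, red); there is no depth.
- get_calibration(name): a dict with "fx", "fy", "cx", "cy" (pixels), "pose" (4x4, takes a point from camera to world coordinates). Camera axes: x right, y down, z forward; pixel columns grow to the right and rows downward; lengths in m; the calibration is good to about 2 mm. A picture is of the moment at which its call begins: read the wrist's pose just before it. get_calibration takes no time and is no camera call; for the wrist camera it gives the pose at the moment of the call.
- job.job_done(): hands the job in, once; it reports no verdict.
Trained networks look in the newest picture that a camera, given by its name, has taken for a name from the list of things; names that differ only in an ending like _2 or _b are one class to them, and where a whole thing is asked for, a point or a joint stands for the part that bears it (a point fixed in the world has none). Each returns a list of dicts, best first, with "score" (0 to 1); they miss things now and then, are a little off and sometimes report something else, mostly with a low value. They report only what shows in the picture. A call takes as long as a camera call.
- find_in(camera, target): "location" ([x, y, z] in m, in world coordinates, good to about 4 mm: the middle of the surface that is visible of it).
- pinpoint(camera, target): "location" ([x, y, z] in m, in world coordinates, good to about 4 mm: a listed point, or the origin of a listed thing).
The state is a dict: "time": time; "joints": joint angles; "joint_velocities": joint speeds; "joint_efforts": joint torques, N m; "position": TCP position; "tool_rot": TCP orientation; "contact_force": force on the tool from outside, world axes, zero at the start; "moment": the same for the moment, N m; "opening": finger opening in m.
Only numpy, scipy, OpenCV 4.12 (cv2) and the standard library are available. Lean on these libraries where they do the work, as an engineer would, in place of code of your own. Each camera call takes 0.05 s, during which the arm holds its last target. There are 200 camera calls.

## Task

Take the yellow-handled puller from its blue stand, hook its fork under the snug red knob cap on the mixing console and pull straight up until the cap pops off, without the gripper touching the cap and without pressing or wrenching hard on the console or the cap. Carry the cap away on the fork, stand the puller upright in the orange parts tray with the cap still on its fork, and let go. Leave the blue and white caps on their shafts and everything else where it is.

Things in the scene. Friction and masses are not known exactly. Their poses are not given: they have to be found in the camera images.
- puller: C-shaped knob puller, steel, 100 g, hung in the stand by its head: a plate x -32..+20, y -26..+26, z 0..6 mm. Origin: head's underside, below the handle; z up, x the way the fork opens. A spine (x -31..-26, 14 mm wide) goes down to a level fork. The spine telescopes: the fork's underside is 33 to 61 mm below the origin, different every time and NOT measured; find it by touching down gently.
- puller_grip (a point): Centre of the puller's yellow handle, 28 mm above the puller's origin: the handle is 24 mm along x, 16 mm along y (grip it across y), from 6 to 52 mm above the origin. The spine's slide is very stiff: it keeps its length under short pushes and pulls of 20 N. The fork's underside is flat; the puller stands upright on it by itself, with or without a cap.
- puller_axis (a point): The puller's origin again. The fork below it is a level plate 3 mm thick, 28 mm wide: solid from x -31 to -8 mm, then two tines 6 mm wide beside a 16 mm slot (y -8..+8), open at its front end x +17. A cap hooked fully has its axis on the handle's axis; the slot's closed end is then 3 mm short of the bush.
- stand: Blue fixed stand, 80 x 66 mm foot, origin at the centre of its underside; x along the rails. Two rails along x carry the puller's head at 72 mm height; they leave a 36 mm wide gap through which fork and spine can be lifted straight up; 75 mm high lips outside the rails.
- console: Mixing console, fixed, 240 (x) x 300 (y) mm, origin at the centre of its underside, front towards -x. Grey control plate 60 mm above the origin, x -116..+64, y -135..+135 mm, bare but for three knobs at x +20, y -70, 0, +70; come from the front, along +x, where the plate is free. Side cheeks 62 mm high; a bridge at x +67..+117 is 74 mm high, with small knobs to 83 mm.
- plate_mid (a point): Point on top of the control plate, at the console's x -50, y 0 mm. The plate floats on rubber mounts: it starts to give at about 3 N, then 1 mm per 5 N; more than 12 N of the puller or robot on the console is too much. Each knob: a round bush 10 mm wide, 6 mm high on the plate, then an 8 mm square shaft up to 20 mm above the plate, with four sprung leaves that grip the cap inside.
- cap_red: Red knob cap to pull, 16 to 28 g, on any of the three shafts: 34 mm wide at the skirt, 20 mm high; origin centre of its underside, 6 mm above the plate (a 3 mm fork has 3 mm of free height). Bore 12 mm square, 14 mm deep. Friction holds it: about 6 to 13 N straight up for some 8 mm, then it pops free; over 25 N on it is too much. Lifted 15 mm it clears the shaft and lies loose on the fork.
- cap_blue: Blue cap, same shape, origin and fit; must stay on its shaft.
- cap_white: White cap, same shape, origin and fit; must stay on its shaft.
- tray: Orange fixed open parts tray, outside 150 mm (x) x 130 mm (y), 25 mm high, walls and floor 4 to 5 mm thick; origin at the centre of its underside. Empty.
- bottle: Clear water bottle, 64 mm wide, 190 mm high, bystander; origin at the centre of its underside.
- carton: Red box 110 x 200 x 90 mm, bystander; origin at the centre of its underside.
- tape: Roll of black tape, 70 mm wide, 24 mm high, bystander; origin at the centre of its underside.
- screwdriver: Screwdriver lying on the table, bystander; origin on its underside.
- mallet: Small hammer lying on the table, bystander; origin on its underside.
- mug: Blue mug, 80 mm wide, 90 mm high, bystander; origin at the centre of its underside.

How it is judged:
By the outcome, as a careful person would: the job done as asked, in the order asked, and still so for the second after the job is handed in, with the robot touching nothing.
It also fails if it takes over 72 s, if anything falls off the work surface, if the arm or the gripper's body presses on something with over 40 N, if the wrist force passes 120 N, or if a joint passes its speed limit or range.

## Working session

There is one attempt and no reset: what is moved stays moved. The work goes in short steps, Python scripts to look and compute and a tool call to move; the robot and the scene stay as the last step left them, time stands still between calls to the robot, and variables do not carry over. Pictures are saved under pics/ and viewed, about 8 in all and at most 12, crops included, and the job is handed in when it is done.

Besides the shell and the picture viewer there is one more tool, called after ">>>" by a JSON object that holds its "api" and its "payload". servo_tool: Moves the arm, as the interface text tells. Shift numbers are shares of 0.15 m and turn numbers shares of pi rad, none past 1 either way. Its arguments: {"type":"object","properties":{"moves":{"type":"array","items":{"type":"array"}},"grip_force":{"type":"number"}},"required":["moves"]}

```bash
ls; mkdir -p pics; cat > h.py <<'E'
import numpy as np, cv2
from cell import manip, get_image, get_calibration, job, find_in, pinpoint
def st():
    o=manip.get_obs(); print('t',round(o['time'],2),'p',np.round(o['position'],4),'F',np.round(o['contact_force'],2),'open',round(o['opening'],4)); print(np.round(o['tool_rot'],3).tolist()); return o
def proj(cam,p):
    c=get_calibration(cam); T=np.linalg.inv(np.array(c['pose'])); q=T[:3,:3]@np.array(p)+T[:3,3]
    return c['fx']*q[0]/q[2]+c['cx'], c['fy']*q[1]/q[2]+c['cy']
def ray(cam,u,v,z):
    c=get_calibration(cam); P=np.array(c['pose']); d=P[:3,:3]@np.array([(u-c['cx'])/c['fx'],(v-c['cy'])/c['fy'],1]); o=P[:3,3]
    return o+d*(z-o[2])/d[2]
E
python3 - <<'E'
from h import *
st()
for c in ['scene','side']:
    cv2.imwrite(f'pics/{c}0.png',get_image(c))
    for n in ['puller_grip','puller_axis','stand','console','plate_mid','cap_red','cap_blue','cap_white','tray']:
        r=pinpoint(c,n)
        print(c,n,[(np.round(a['location'],3).tolist(),round(a['score'],2)) for a in r[:2]])
E
```

```text
pics
t 0.0 p [0.2128 0.6135 0.2507] F [-0.03  0.64  0.25] open 0.0917
[[-0.945, 0.328, -0.001], [0.328, 0.945, -0.002], [0.0, -0.002, -1.0]]
scene puller_grip [([0.768, -0.184, -0.002], 0.66), ([0.512, -0.332, 0.069], 0.65)]
scene puller_axis [([0.512, -0.333, 0.07], 0.71)]
scene stand [([0.509, -0.332, 0.001], 0.83)]
scene console [([0.572, 0.15, 0.001], 0.75)]
scene plate_mid [([0.526, 0.147, 0.063], 0.98), ([0.405, -0.464, 0.001], 0.68)]
scene cap_red [([0.588, 0.224, 0.063], 0.63)]
scene cap_blue [([0.522, 0.143, 0.063], 0.46)]
scene cap_white [([0.606, 0.086, 0.064], 0.58)]
scene tray [([0.461, -0.154, -0.001], 0.68)]
side puller_grip [([0.511, -0.334, 0.102], 0.49)]
side puller_axis [([0.511, -0.329, 0.07], 0.72)]
side stand [([0.506, -0.334, 0.002], 0.9), ([0.655, -0.272, 0.003], 0.62)]
side console [([0.573, 0.153, -0.003], 0.75)]
side plate_mid [([0.509, -0.327, 0.07], 0.66), ([0.525, 0.145, 0.061], 0.56)]
side cap_red [([0.583, 0.22, 0.066], 0.47)]
side cap_blue [([0.594, 0.155, 0.069], 0.55)]
side cap_white [([0.604, 0.081, 0.068], 0.65)]
side tray [([0.459, -0.153, 0.002], 0.81), ([0.625, -0.506, -0.003], 0.73)]
```

View pics/scene0.png

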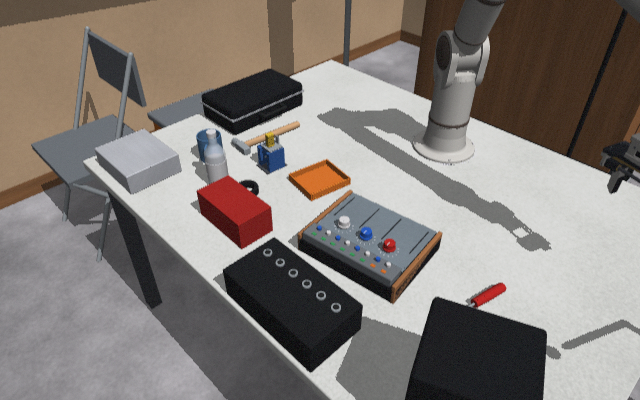

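View pics/side0.png

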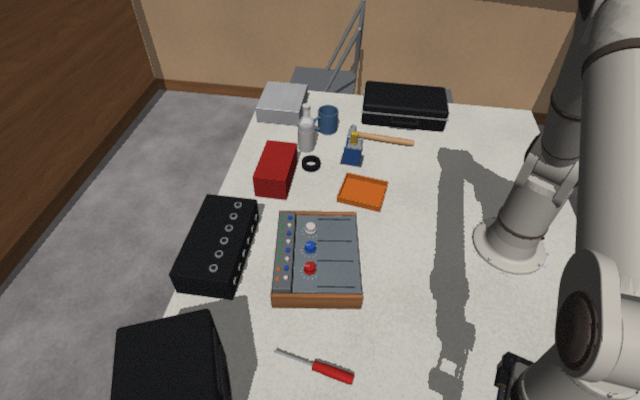

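The scene view shows the white, blue and red caps at about (343,221), (366,233) and (389,245). The puller and stand are at (270,150) and the tray at (320,179). The networks agree with both pictures. The bottle stands near the stand, so I'll locate it and start moving that way.

```bash
python3 - <<'E'
from h import *
for c in ['scene','side']:
    get_image(c)
    for n in ['bottle','mug','mallet','tape','carton']:
        r=pinpoint(c,n)
        print(c,n,[(np.round(a['location'],3).tolist(),round(a['score'],2)) for a in r[:1]])
E
```

```text
scene bottle [([0.691, -0.373, -0.004], 0.71)]
scene mug [([0.657, -0.271, 0.002], 0.74)]
scene mallet [([0.404, -0.466, 0.0], 0.79)]
scene tape [([0.511, -0.333, 0.094], 0.58)]
scene carton [([0.511, -0.333, 0.07], 0.34)]
side bottle [([0.692, -0.378, -0.002], 0.71)]
side mug [([0.622, -0.508, -0.004], 0.84)]
side mallet [([0.403, -0.462, -0.002], 0.9)]
side tape [([0.653, -0.273, -0.001], 0.57)]
side carton [([0.761, -0.188, -0.002], 0.82)]
```

>>> {"api": "servo_tool", "payload": {"moves": [[[-0.89,-0.54,-0.33],[0,0,-0.106],1],[[-0.89,-0.54,-0.33],[0,0,-0.106],1],[[-0.89,-0.54,-0.33],[0,0,-0.106],1],[[-0.89,-0.54,-0.33],[0,0,-0.106],1],[[-0.89,-0.54,-0.33],[0,0,-0.106],1]]}}

```text
time: 2.1
position: [0.3158, 0.492, 0.3023]
tool_rot: [[-1.0, 0.007, 0.002], [0.007, 1.0, 0.001], [-0.002, 0.001, -1.0]]
contact_force: [-0.1, -0.4, 0.0]
opening: 0.0919
```

>>> {"api": "servo_tool", "payload": {"moves": [[[-0.9,-0.95,-0.2],[0,0,0],1],[[-0.9,-0.95,-0.2],[0,0,0],1],[[-0.9,-0.95,-0.2],[0,0,0],1],[[-0.9,-0.95,-0.2],[0,0,0],1],[[-0.9,-0.95,-0.2],[0,0,0],1]]}}

```text
time: 2.6
position: [0.4528, 0.3463, 0.3314]
tool_rot: [[-1.0, 0.011, 0.003], [0.011, 1.0, -0.002], [-0.003, -0.002, -1.0]]
contact_force: [-0.9, -0.1, -0.3]
opening: 0.0921
```

>>> {"api": "servo_tool", "payload": {"moves": [[[-0.5,-1,-0.2],[0,0,0],1],[[-0.5,-1,-0.2],[0,0,0],1],[[-0.5,-1,-0.2],[0,0,0],1],[[-0.5,-1,-0.2],[0,0,0],1],[[-0.5,-1,-0.2],[0,0,0],1],[[-0.5,-1,-0.2],[0,0,0],1]]}}

```text
time: 3.2
position: [0.5215, 0.2034, 0.3607]
tool_rot: [[-1.0, -0.001, -0.001], [-0.001, 1.0, 0.001], [0.001, 0.001, -1.0]]
contact_force: [0.0, -0.3, -0.7]
opening: 0.0918
```

```bash
python3 - <<'E'
from h import *
st()
cv2.imwrite('pics/w1.png',get_image('wrist'))
for n in ['console','plate_mid','cap_red','cap_blue','cap_white']:
    r=pinpoint('wrist',n)
    print(n,[(np.round(a['location'],4).tolist(),round(a['score'],2)) for a in r[:2]])
print(np.round(get_calibration('wrist')['pose'],3))
E
```

```text
t 3.2 p [0.5215 0.2034 0.3607] F [ 0.01 -0.26 -0.65] open 0.0918
[[-1.0, -0.001, -0.001], [-0.001, 1.0, 0.001], [0.001, 0.001, -1.0]]
console [([0.6016, 0.0864, 0.0641], 0.39)]
plate_mid [([0.5712, 0.1541, 0.0007], 0.71), ([0.5229, 0.1472, 0.0631], 0.66)]
cap_red [([0.5843, 0.224, 0.0669], 0.97), ([0.5339, 0.4569, -0.0039], 0.27)]
cap_blue [([0.5934, 0.1538, 0.0667], 0.9)]
cap_white [([0.6007, 0.0846, 0.0636], 0.78), ([0.4561, -0.1547, 0.0009], 0.35)]
[[-0.003  0.97   0.244  0.456]
 [ 1.     0.002  0.001  0.203]
 [ 0.     0.244 -0.97   0.494]
 [ 0.     0.     0.     1.   ]]
```

View pics/w1.png

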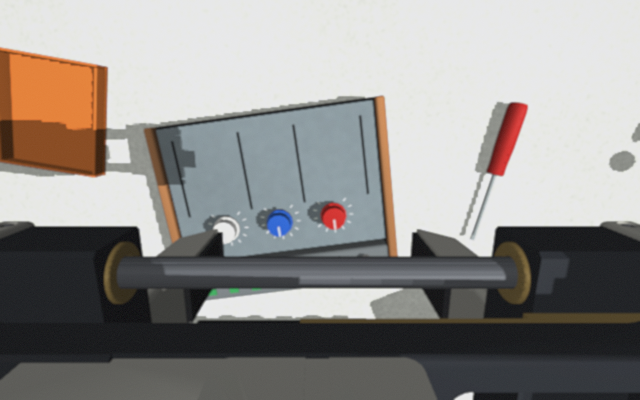

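The wrist view shows the red cap at (333,216), blue at (279,223) and white at (225,229). The console is turned about 7–8°. Next I'll get the exact cap position and yaw, then go on to the stand.

```bash
python3 - <<'E'
from h import *
im=get_image('wrist'); hsv=cv2.cvtColor(im,cv2.COLOR_BGR2HSV)
m=((hsv[...,0]<8)|(hsv[...,0]>172))&(hsv[...,1]>150)&(hsv[...,2]>60); m[:, :280]=0; m[:, 400:]=0
n,l,s,c=cv2.connectedComponentsWithStats(m.astype(np.uint8)); i=1+s[1:,4].argmax(); print(s[i],c[i])
print('red',ray('wrist',*c[i],.080))
a,b=ray('wrist',148,129,.06),ray('wrist',383,97,.06); print('front',a,b,np.degrees(np.arctan2(a[0]-b[0],b[1]-a[1])))
a,b=ray('wrist',159,129,.06),ray('wrist',187,215,.06)
a,b=ray('wrist',294,125,.06),ray('wrist',304,202,.06);print('slot',a,b,np.degrees(np.arctan2(b[1]-a[1],b[0]-a[0])))
a,b=ray('wrist',238,132,.06),ray('wrist',252,209,.06);print('slot',a,b,np.degrees(np.arctan2(b[1]-a[1],b[0]-a[0])))
E
```

```text
[322 203  24  26 443] [333.46501129 214.54401806]
red [0.58009212 0.22400318 0.08      ]
front [ 0.47612658 -0.00596749  0.06      ] [0.43759384 0.28295868 0.06      ] 7.596447072007677
slot [0.47094562 0.17475038 0.06      ] [0.56909278 0.18638075 0.06      ] 6.757991141039783
slot [0.47956539 0.10519141 0.06      ] [0.5786956  0.11817621 0.06      ] 7.4625333854487295
```

>>> {"api": "servo_tool", "payload": {"moves": [[[0.1,-1,0],[0,0,0],1],[[0.1,-1,0],[0,0,0],1],[[0.1,-1,0],[0,0,0],1],[[0.1,-1,0],[0,0,0],1]]}}

```text
time: 3.95
position: [0.5068, 0.0431, 0.3613]
tool_rot: [[-1.0, 0.012, -0.0], [0.012, 1.0, -0.004], [0.0, -0.004, -1.0]]
contact_force: [0.0, 0.1, -0.7]
opening: 0.0919
```

>>> {"api": "servo_tool", "payload": {"moves": [[[0.1,-1,0],[0,0,0],1],[[0.1,-1,0],[0,0,0],1],[[0.1,-1,0],[0,0,0],1],[[0.1,-1,0],[0,0,0],1]]}}

```text
time: 4.35
position: [0.4908, -0.1064, 0.3613]
tool_rot: [[-1.0, 0.012, -0.0], [0.012, 1.0, -0.003], [0.0, -0.003, -1.0]]
contact_force: [0.1, 0.6, -0.6]
opening: 0.0918
```

>>> {"api": "servo_tool", "payload": {"moves": [[[0,-1,0],[0,0,0],1],[[0,-1,0],[0,0,0],1],[[0,-1,0],[0,0,0],1],[[0,-1,0],[0,0,0],1],[[0,-1,0],[0,0,0],1]]}}

```text
time: 4.85
position: [0.492, -0.2491, 0.3608]
tool_rot: [[-1.0, 0.003, -0.001], [0.003, 1.0, 0.001], [0.001, 0.001, -1.0]]
contact_force: [-0.1, 1.4, -0.5]
opening: 0.0918
```

```bash
python3 - <<'E'
from h import *
st()
cv2.imwrite('pics/w2.png',get_image('wrist'))
for n in ['puller_grip','puller_axis','stand','tray']:
    r=pinpoint('wrist',n)
    print(n,[(np.round(a['location'],4).tolist(),round(a['score'],2)) for a in r[:2]])
E
```

```text
t 4.85 p [ 0.492  -0.2491  0.3608] F [-0.13  1.39 -0.49] open 0.0918
[[-1.0, 0.003, -0.001], [0.003, 1.0, 0.001], [0.001, 0.001, -1.0]]
puller_grip [([0.5105, -0.3306, 0.1007], 0.55)]
puller_axis [([0.5098, -0.3316, 0.076], 0.95)]
stand [([0.5099, -0.3305, 0.0001], 0.85), ([0.4052, -0.4686, -0.0024], 0.27)]
tray [([0.4571, -0.1537, 0.0015], 0.65)]
```

View pics/w2.png

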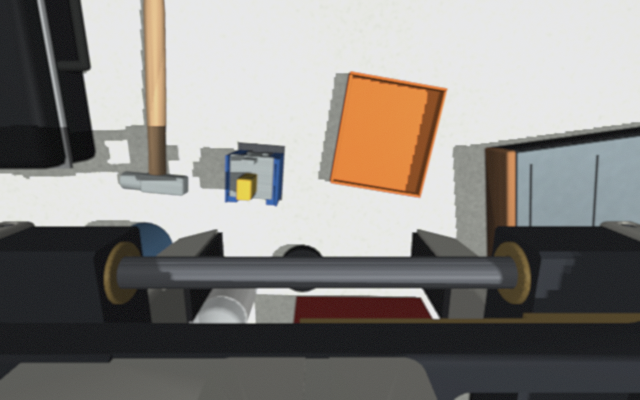

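The stand sits at (253,178), the handle at (245,187) and the head plate extends up-image. So the fork opens towards world +x. I'll go closer and check the yaw.

>>> {"api": "servo_tool", "payload": {"moves": [[[0.1,-0.55,0.5],[0,0,0],1],[[0.1,-0.55,0.5],[0,0,0],1],[[0.1,-0.55,0.5],[0,0,0],1],[[0.1,-0.55,0.5],[0,0,0],1]]}}

```text
time: 5.5
position: [0.4754, -0.3317, 0.2843]
tool_rot: [[-1.0, 0.003, -0.004], [0.003, 1.0, 0.002], [0.004, 0.002, -1.0]]
contact_force: [0.0, 0.8, -0.4]
opening: 0.092
```

```bash
python3 - <<'E'
from h import *
st()
im=get_image('wrist')
for n in ['puller_grip','puller_axis']:
    r=pinpoint('wrist',n)
    print(n,[(np.round(a['location'],4).tolist(),round(a['score'],2)) for a in r[:2]])
u,v=map(int,proj('wrist',(.51,-.331,.08))); print(u,v)
x0,y0=max(u-80,0),max(v-60,0)
cv2.imwrite('pics/w3.png',cv2.resize(im[y0:y0+130,x0:x0+160],None,fx=4,fy=4,interpolation=cv2.INTER_CUBIC)); print(x0,y0)
E
```

```text
t 5.5 p [ 0.4754 -0.3317  0.2843] F [ 0.05  0.78 -0.41] open 0.092
[[-1.0, 0.003, -0.004], [0.003, 1.0, 0.002], [0.004, 0.002, -1.0]]
puller_grip [([0.5066, -0.335, 0.0983], 0.95)]
puller_axis [([0.5073, -0.3307, 0.0753], 0.74)]
314 209
234 149
```

View pics/w3.png

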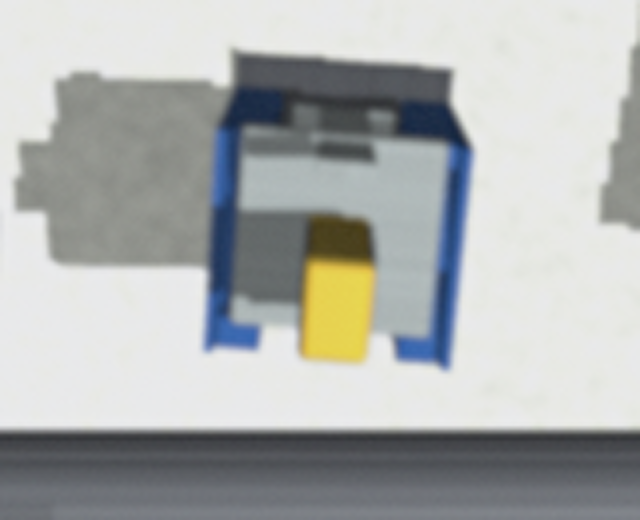

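The crop shows the head plate's rear edge sloping from (240,125) to (455,142), so yaw is about -4°. The handle's top centre is at crop (337,311).

```bash
python3 - <<'E'
from h import *
f=lambda u,v,z: np.round(ray('wrist',234+u/4,149+v/4,z),4)
print('handle top',f(337,311,.124))
print('corners',[f(*p,.124).tolist() for p in [(305,260),(375,265),(368,360),(300,358)]])
print('plate',[f(*p,.078).tolist() for p in [(241,124),(449,142),(434,337),(230,322)]])
E
```

```text
handle top [ 0.5137 -0.3275  0.124 ]
corners [[0.5017, -0.3347, 0.124], [0.5028, -0.319, 0.124], [0.5255, -0.3204, 0.124], [0.5251, -0.3359, 0.124]]
plate [[0.4796, -0.3517, 0.078], [0.4841, -0.299, 0.078], [0.5365, -0.3017, 0.078], [0.5325, -0.3553, 0.078]]
```

>>> {"api": "servo_tool", "payload": {"moves": [[[-0.257,0.027,0.4],[0,0,0.022],1],[[-0.257,0.027,0.8],[0,0,0.022],1],[[-0.257,0.027,0.85],[0,0,0.022],1],[[-0.257,0.027,0.85],[0,0,0.022],1],[[-0.257,0.027,0.85],[0,0,0.022],1],[[-0.257,0.027,0.85],[0,0,0.022],1]]}}

```text
time: 6.25
position: [0.5174, -0.3279, 0.162]
tool_rot: [[-0.998, 0.069, 0.004], [0.069, 0.998, -0.002], [-0.005, -0.002, -1.0]]
contact_force: [-0.1, -0.8, 0.5]
opening: 0.0917
```

>>> {"api": "servo_tool", "payload": {"moves": [[[0.02,0.0,0.15],[0,0,0],1],[[0.023,0.0,0.3],[0,0,0],1],[[0.023,0.0,0.345],[0,0,0],1],[[0.023,0.0,0.345],[0,0,0],1],[[0.023,0.0,0.345],[0,0,0],1]]}}

```text
time: 6.75
position: [0.5131, -0.3277, 0.1089]
tool_rot: [[-0.998, 0.07, 0.003], [0.07, 0.998, -0.001], [-0.003, -0.001, -1.0]]
contact_force: [0.6, 0.1, 0.5]
opening: 0.0917
```

>>> {"api": "servo_tool", "payload": {"moves": [[[0,0,0],[0,0,0],-1],[[0,0,0],[0,0,0],-1],[[0,0,0],[0,0,0],-1],[[0,0,0],[0,0,0],-1],[[0,0,0],[0,0,0],-1],[[0,0,0],[0,0,0],-1],[[0,0,0],[0,0,0],-1],[[0,0,0],[0,0,0],-1]], "grip_force": 45}}

```text
time: 7.55
position: [0.512, -0.327, 0.1069]
tool_rot: [[-0.998, 0.07, -0.0], [0.07, 0.998, 0.0], [0.0, 0.0, -1.0]]
contact_force: [-0.6, -0.6, -0.2]
opening: 0.0325
```

>>> {"api": "servo_tool", "payload": {"moves": [[[0,0,0],[0,0,0],-1],[[0,0,0],[0,0,0],-1],[[0,0,0],[0,0,0],-1],[[0,0,0],[0,0,0],-1],[[0,0,0],[0,0,0],-1]]}}

```text
time: 8.05
position: [0.5118, -0.3275, 0.107]
tool_rot: [[-0.998, 0.07, -0.0], [0.07, 0.998, -0.001], [0.0, -0.001, -1.0]]
contact_force: [-0.7, -2.1, -0.8]
opening: 0.0157
```

>>> {"api": "servo_tool", "payload": {"moves": [[[0,0,-0.1],[0,0,0],-1],[[0,0,-0.25],[0,0,0],-1],[[0,0,-0.4],[0,0,0],-1],[[0,0,-0.6],[0,0,0],-1],[[0,0,-0.8],[0,0,0],-1],[[0,0,-1],[0,0,0],-1],[[0,0,-1],[0,0,0],-1],[[0,0,-1],[0,0,0],-1]]}}

```text
time: 8.85
position: [0.5126, -0.3264, 0.2584]
tool_rot: [[-0.998, 0.069, 0.002], [0.069, 0.998, -0.0], [-0.002, -0.0, -1.0]]
contact_force: [0.2, 0.1, -1.9]
opening: 0.0161
```

```bash
python3 - <<'E'
from h import *
st()
a=get_image('wrist'); b=get_image('side')
for n in ['puller_grip','puller_axis']:
  for c in ['wrist','side']:
    r=pinpoint(c,n)
    print(c,n,[(np.round(a_['location'],4).tolist(),round(a_['score'],2)) for a_ in r[:2]])
u,v=map(int,proj('side',(.512,-.327,.2))); print(u,v)
s=b[v-60:v+60,u-60:u+60]
cv2.imwrite('pics/w4.png',np.hstack([cv2.resize(a,(640,400)),]))
cv2.imwrite('pics/s4.png',cv2.resize(s,None,fx=4,fy=4,interpolation=cv2.INTER_CUBIC))
E
```

```text
t 8.85 p [ 0.5126 -0.3264  0.2584] F [ 0.21  0.06 -1.9 ] open 0.0161
[[-0.998, 0.069, 0.002], [0.069, 0.998, -0.0], [-0.002, -0.0, -1.0]]
wrist puller_grip [([0.5061, -0.3242, 0.249], 0.73), ([0.5101, -0.3303, -0.0002], 0.41)]
side puller_grip [([0.5094, -0.3267, 0.2508], 0.64)]
wrist puller_axis [([0.5086, -0.3223, 0.2265], 0.77)]
side puller_axis [([0.5125, -0.3261, 0.2177], 0.58)]
355 115
```

View pics/s4.png

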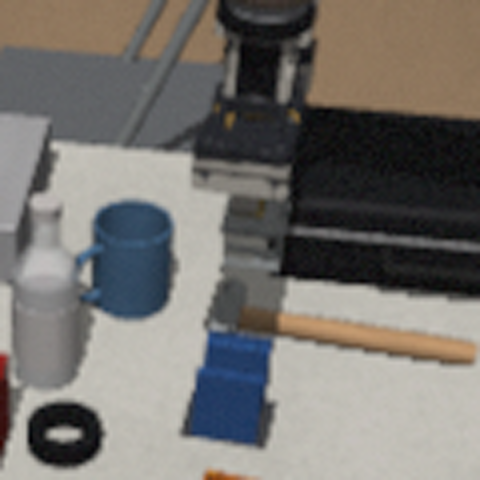

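The puller is out of the stand and hanging level. Now I'll travel to the console front and align with its yaw.

>>> {"api": "servo_tool", "payload": {"moves": [[[0.03,0.3,0],[0,0,-0.0635],-1],[[0.055,0.6,0],[0,0,-0.0635],-1],[[0.055,0.98,0],[0,0,-0.0635],-1],[[0.055,0.98,0],[0,0,-0.0635],-1],[[0.055,0.98,0],[0,0,-0.0635],-1]]}}

```text
time: 9.65
position: [0.5143, -0.1773, 0.2566]
tool_rot: [[-0.991, -0.134, -0.001], [-0.134, 0.991, 0.001], [0.001, 0.001, -1.0]]
contact_force: [0.0, -0.6, -0.9]
opening: 0.016
```

>>> {"api": "servo_tool", "payload": {"moves": [[[-0.13,0.3,0],[0,0,0],-1],[[-0.13,0.6,0],[0,0,0],-1],[[-0.13,0.9,0],[0,0,0],-1],[[-0.13,0.9,0],[0,0,0],-1]]}}

```text
time: 10.05
position: [0.5155, -0.0379, 0.2567]
tool_rot: [[-0.991, -0.136, -0.001], [-0.136, 0.991, 0.003], [0.001, 0.003, -1.0]]
contact_force: [0.3, 0.5, -0.6]
opening: 0.0158
```

>>> {"api": "servo_tool", "payload": {"moves": [[[-0.13,0.3,0],[0,0,0],-1],[[-0.13,0.6,0],[0,0,0],-1],[[-0.13,0.9,0],[0,0,0],-1],[[-0.13,0.9,0],[0,0,0],-1]]}}

```text
time: 10.45
position: [0.5174, 0.0987, 0.2568]
tool_rot: [[-0.991, -0.137, -0.0], [-0.137, 0.991, 0.003], [-0.0, 0.003, -1.0]]
contact_force: [-0.5, 0.3, -0.0]
opening: 0.0159
```

>>> {"api": "servo_tool", "payload": {"moves": [[[-0.13,0.3,0],[0,0,0],-1],[[-0.13,0.6,0],[0,0,0],-1],[[-0.13,0.9,0],[0,0,0],-1],[[-0.13,0.9,0],[0,0,0],-1],[[-0.13,0.9,0],[0,0,0],-1]]}}

```text
time: 10.95
position: [0.5204, 0.2287, 0.2564]
tool_rot: [[-0.992, -0.13, -0.001], [-0.13, 0.992, -0.001], [0.001, -0.001, -1.0]]
contact_force: [0.8, -0.9, -1.4]
opening: 0.0154
```

```bash
python3 - <<'E'
from h import *
st()
cv2.imwrite('pics/w5.png',get_image('wrist'))
for n in ['cap_red','cap_blue','cap_white','plate_mid','puller_axis']:
    r=pinpoint('wrist',n)
    print(n,[(np.round(a_['location'],4).tolist(),round(a_['score'],2)) for a_ in r[:1]])
E
```

```text
t 10.95 p [0.5204 0.2287 0.2564] F [ 0.81 -0.89 -1.42] open 0.0154
[[-0.992, -0.13, -0.001], [-0.13, 0.992, -0.001], [0.001, -0.001, -1.0]]
cap_red []
cap_blue [([0.5234, 0.1442, 0.0629], 0.43)]
cap_white [([0.6027, 0.0898, 0.0634], 0.74)]
plate_mid [([0.5216, 0.1444, 0.0626], 0.87)]
puller_axis [([0.5156, 0.2289, 0.2267], 0.57)]
```

View pics/w5.png

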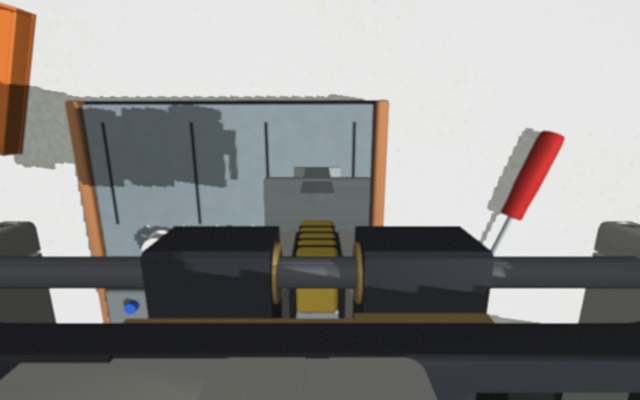

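The wrist view shows the console front edge level at row 101, from (68,101) to (387,101), so the yaw matches. The puller hides the red cap. I'll get the lateral position from the orange cheeks' outer edges.

```bash
python3 - <<'E'
from h import *
im=get_image('wrist'); hsv=cv2.cvtColor(im,cv2.COLOR_BGR2HSV)
m=(hsv[...,0]>5)&(hsv[...,0]<18)&(hsv[...,1]>110)
L=[];R=[]
for r in range(112,222,10):
    c=np.flatnonzero(m[r,55:430])+55
    l=c[c<200]; q=c[c>330]
    if len(l) and len(q):
        L.append(ray('wrist',l.min()-.5,r,.062)); R.append(ray('wrist',q.max()+.5,r,.062)); print(r,l.min(),l.max(),q.min(),q.max())
L=np.array(L);R=np.array(R)
T=manip.get_obs()['position']
for A in (L,R):
    p=np.polyfit(A[:,0],A[:,1],1); print(np.degrees(np.arctan(p[0])), np.polyval(p,.5))
th=np.radians(7.5); y=np.array([-np.sin(th),np.cos(th)])
print('L',(L[:,:2]@y).round(4),'R',(R[:,:2]@y).round(4)); print('tcp',T[:2]@y,'cap est',np.array([.583,.2242])@y)
for p in [(.5843,.224),(.5934,.1538),(.6007,.0846)]: print(np.array(p)@y)
E
```

```text
112 70 82 376 388
122 71 84 376 388
132 73 85 376 387
142 75 88 375 387
152 77 89 375 386
162 78 91 375 386
172 80 93 374 385
182 82 94 374 385
192 84 96 374 385
202 85 98 373 384
212 87 100 373 384
7.516462920438993 -0.004755412388153787
7.739641855592817 0.2930966143403816
L [-0.0697 -0.0704 -0.0701 -0.0699 -0.0696 -0.0703 -0.0701 -0.0698 -0.0695
 -0.0703 -0.07  ] R [0.2251 0.2255 0.225  0.2254 0.2249 0.2254 0.2249 0.2253 0.2258 0.2253
 0.2257]
tcp 0.15809144111987244 cap est 0.14618516785571822
0.1458171948335574
0.07502997721591342
0.005469151605639369
```

```bash
python3 - <<'E'
from h import *
o=manip.get_obs(); R=np.array(o['tool_rot']); p=np.array(o['position'])
print(get_calibration('wrist')['cx'])
for d in [(0,0,-.017),(.012,0,-.017),(.012,0,.0)]: print(proj('wrist',p+R@np.array(d)))
im=get_image('wrist'); hsv=cv2.cvtColor(im,cv2.COLOR_BGR2HSV)
m=(hsv[...,0]>20)&(hsv[...,0]<34)&(hsv[...,1]>120)&(hsv[...,2]>60)
for r in range(222,318,8):
    c=np.flatnonzero(m[r,250:390])+250; print(r,c.min() if len(c) else 0,c.max() if len(c) else 0)
print(p+R@np.array([0,0,.006]), [np.round(ray('wrist',318,311,p[2]+.017-.0),4)])
# head plate front/rear edge: row 178, cols 264..372
print('plate', ray('wrist',264.5,178,p[2]-.029),ray('wrist',371.5,178,p[2]-.029))
E
```

```text
316.84805549342326
(np.float64(315.0959772514163), np.float64(293.6683574419645))
(np.float64(315.07990821286774), np.float64(263.9263130944481))
(np.float64(315.28374097510203), np.float64(246.3343495373528))
222 302 331
230 300 333
238 0 0
246 277 355
254 274 360
262 275 361
270 274 361
278 275 360
286 274 360
294 277 358
302 275 358
310 298 334
[0.52024709 0.22794531 0.2510123 ] [array([0.5272, 0.2303, 0.274 ])]
plate [0.48835952 0.19966209 0.2280123 ] [0.48180046 0.25034368 0.2280123 ]
```

>>> {"api": "servo_tool", "payload": {"moves": [[[0,-0.085,0.2],[0,0,0],-1],[[0,-0.085,0.4],[0,0,0],-1],[[0,-0.085,0.6],[0,0,0],-1],[[0,-0.085,0.62],[0,0,0],-1],[[0,-0.085,0.62],[0,0,0],-1],[[0,-0.085,0.62],[0,0,0],-1]]}}

```text
time: 11.95
position: [0.5224, 0.2173, 0.1656]
tool_rot: [[-0.992, -0.129, 0.002], [-0.129, 0.992, 0.001], [-0.002, 0.001, -1.0]]
contact_force: [-0.0, 0.8, -0.6]
opening: 0.0159
```

```bash
python3 - <<'E'
from h import *
o=st(); p=np.array(o['position'])
out=[]
for c in ['side','scene']:
    im=get_image(c); u,v=map(int,proj(c,p-[0,0,.06])); print(c,u,v)
    out.append(cv2.resize(im[v-40:v+40,u-40:u+40],(480,480)[:2],interpolation=cv2.INTER_CUBIC))
    x=np.array([.9914,.1305,0])
    for n,q in [('org',p-[0,0,.035]),('fork33 rear',p-.031*x-[0,0,.068]),('fork61 rear',p-.031*x-[0,0,.096]),('tip33',p+.017*x-[0,0,.068]),('tip61',p+.017*x-[0,0,.096])]:
        a,b=proj(c,q); print(n,round((a-u+40)*5,0),round((b-v+40)*5,0))
cv2.imwrite('pics/c6.png',cv2.resize(np.hstack(out),(800,400)))
E
```

```text
t 11.95 p [0.5224 0.2173 0.1656] F [-0.04  0.81 -0.57] open 0.0159
[[-0.992, -0.129, 0.002], [-0.129, 0.992, 0.001], [-0.002, 0.001, -1.0]]
side 333 261
org 203.0 176.0
fork33 rear 259.0 214.0
fork61 rear 256.0 244.0
tip33 168.0 212.0
tip61 166.0 243.0
scene 402 223
org 208.0 163.0
fork33 rear 231.0 180.0
fork61 rear 225.0 220.0
tip33 184.0 230.0
tip61 178.0 269.0
```

View pics/c6.png

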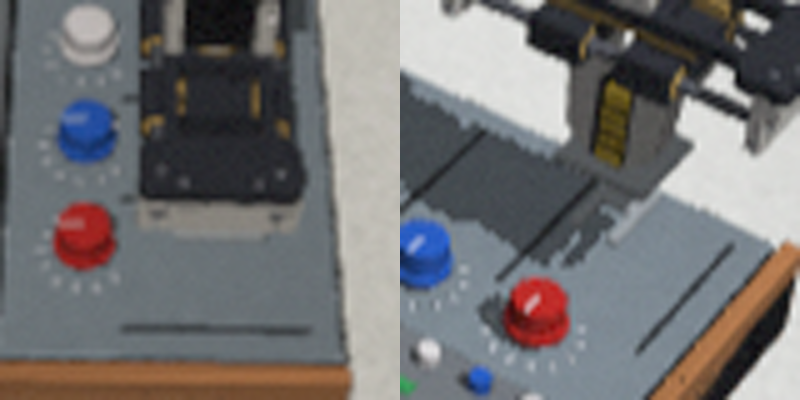

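```bash
python3 - <<'E'
from h import *
o=manip.get_obs(); p=np.array(o['position'])
im=get_image('scene'); u,v=map(int,proj('scene',p-[0,0,.07])); k=12
s=cv2.resize(im[v-22:v+28,u-30:u+30],None,fx=k,fy=k,interpolation=cv2.INTER_CUBIC)
x=np.array([.9914,.1305,0]);y=np.array([-.1305,.9914,0])
def pt(a,b,h):
    q=proj('scene',p+a*x+b*y-[0,0,.035+h]); return tuple(int(round(w)) for w in ((q[0]-u+30+.5)*k,(q[1]-v+22+.5)*k))
for b in (-.026,.026): cv2.circle(s,pt(.02,b,0),4,(255,0,255),1)
for h,c in [(.033,(0,255,0)),(.047,(0,255,255)),(.061,(0,0,255))]:
    for b in (-.014,.014): cv2.circle(s,pt(.017,b,h),4,c,1)
print(s.shape); cv2.imwrite('pics/c7.png',s)
E
```

```text
(600, 720, 3)
```

View pics/c7.png

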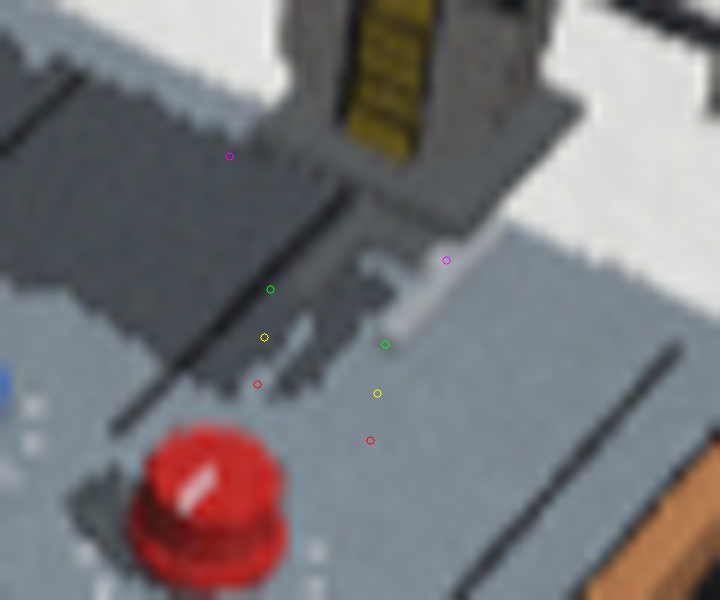

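The scene crop shows the +y tine's front bottom corner at about (393,340). That puts the fork underside roughly 39 mm below the origin. I'll descend to just above that, then touch down in small steps.

>>> {"api": "servo_tool", "payload": {"moves": [[[0,0,0.05],[0,0,0],-1],[[0,0,0.1],[0,0,0],-1],[[0,0,0.14],[0,0,0],-1],[[0,0,0.14],[0,0,0],-1],[[0,0,0.14],[0,0,0],-1],[[0,0,0.14],[0,0,0],-1]]}}

```text
time: 12.7
position: [0.5215, 0.2168, 0.143]
tool_rot: [[-0.992, -0.129, 0.0], [-0.129, 0.992, 0.0], [-0.0, 0.0, -1.0]]
contact_force: [-0.6, -0.3, -1.6]
opening: 0.0159
```

>>> {"api": "servo_tool", "payload": {"moves": [[[0,0,0.01],[0,0,0],-1],[[0,0,0.015],[0,0,0],-1],[[0,0,0.015],[0,0,0],-1],[[0,0,0.015],[0,0,0],-1]]}}

```text
time: 13.1
position: [0.5214, 0.2167, 0.1407]
tool_rot: [[-0.992, -0.129, 0.0], [-0.129, 0.992, 0.0], [-0.0, 0.0, -1.0]]
contact_force: [-0.7, -0.4, -0.8]
opening: 0.0159
```

>>> {"api": "servo_tool", "payload": {"moves": [[[0,0,0.01],[0,0,0],-1],[[0,0,0.013],[0,0,0],-1],[[0,0,0.013],[0,0,0],-1],[[0,0,0.013],[0,0,0],-1]]}}

```text
time: 13.5
position: [0.5214, 0.2167, 0.1387]
tool_rot: [[-0.992, -0.129, -0.0], [-0.129, 0.992, -0.0], [0.0, -0.0, -1.0]]
contact_force: [-0.1, 1.0, -1.0]
opening: 0.0162
```

>>> {"api": "servo_tool", "payload": {"moves": [[[0,0,0.01],[0,0,0],-1],[[0,0,0.013],[0,0,0],-1],[[0,0,0.013],[0,0,0],-1],[[0,0,0.013],[0,0,0],-1]]}}

```text
time: 13.9
position: [0.5213, 0.2167, 0.1368]
tool_rot: [[-0.992, -0.129, -0.0], [-0.129, 0.992, -0.0], [0.0, 0.0, -1.0]]
contact_force: [-0.1, -0.3, -1.3]
opening: 0.0159
```

>>> {"api": "servo_tool", "payload": {"moves": [[[0,0,0.01],[0,0,0],-1],[[0,0,0.01],[0,0,0],-1],[[0,0,0.01],[0,0,0],-1],[[0,0,0.01],[0,0,0],-1]]}}

```text
time: 14.3
position: [0.5214, 0.2168, 0.1353]
tool_rot: [[-0.992, -0.129, 0.0], [-0.129, 0.992, 0.0], [-0.0, 0.0, -1.0]]
contact_force: [1.1, 0.1, -1.4]
opening: 0.0156
```

>>> {"api": "servo_tool", "payload": {"moves": [[[0,0,0.01],[0,0,0],-1],[[0,0,0.01],[0,0,0],-1],[[0,0,0.01],[0,0,0],-1],[[0,0,0.01],[0,0,0],-1]]}}

```text
time: 14.7
position: [0.5214, 0.2167, 0.1338]
tool_rot: [[-0.992, -0.129, -0.0], [-0.129, 0.992, 0.0], [0.0, 0.0, -1.0]]
contact_force: [-0.4, -0.0, -1.5]
opening: 0.016
```

>>> {"api": "servo_tool", "payload": {"moves": [[[0,0,0.01],[0,0,0],-1],[[0,0,0.01],[0,0,0],-1],[[0,0,0.01],[0,0,0],-1],[[0,0,0.01],[0,0,0],-1]]}}

```text
time: 15.1
position: [0.5216, 0.2168, 0.1325]
tool_rot: [[-0.992, -0.129, 0.0], [-0.129, 0.992, 0.0], [-0.0, 0.0, -1.0]]
contact_force: [-0.0, 0.4, -0.1]
opening: 0.0157
```

>>> {"api": "servo_tool", "payload": {"moves": [[[0,0,0.005],[0,0,0],-1],[[0,0,0.005],[0,0,0],-1],[[0,0,0.005],[0,0,0],-1],[[0,0,0.005],[0,0,0],-1]]}}

```text
time: 15.5
position: [0.5216, 0.2168, 0.1318]
tool_rot: [[-0.992, -0.129, 0.0], [-0.129, 0.992, 0.0], [-0.001, 0.0, -1.0]]
contact_force: [0.2, -0.6, 2.7]
opening: 0.0157
```

Contact came at TCP z ≈ 0.132 with about 4 N. I'll rise 1.8 mm to centre the fork in the gap, then advance part way.

>>> {"api": "servo_tool", "payload": {"moves": [[[0,0,-0.012],[0,0,0],-1],[[0,-0.009,-0.012],[0,0,0],-1],[[0,-0.009,-0.012],[0,0,0],-1]]}}

```text
time: 15.8
position: [0.5211, 0.2149, 0.1329]
tool_rot: [[-0.992, -0.129, -0.001], [-0.129, 0.992, -0.001], [0.001, -0.0, -1.0]]
contact_force: [-0.3, 0.2, -0.7]
opening: 0.0158
```

```bash
python3 - <<'E'
from h import *
o=st(); p=o['position']; print(.9914*p[0]+.1305*p[1],-.1305*p[0]+.9914*p[1])
E
```

```text
t 15.8 p [0.5211 0.2149 0.1329] F [-0.28  0.23 -0.7 ] open 0.0158
[[-0.992, -0.129, -0.001], [-0.129, 0.992, -0.001], [0.001, -0.0, -1.0]]
0.5446530650024455 0.14505529929437055
```

>>> {"api": "servo_tool", "payload": {"moves": [[[0,0,-0.006],[0,0,0],-1],[[-0.05,0,-0.006],[0,0,0],-1],[[-0.1,0,-0.006],[0,0,0],-1],[[-0.15,0,-0.006],[0,0,0],-1],[[-0.19,0,-0.006],[0,0,0],-1],[[-0.19,0,-0.006],[0,0,0],-1],[[-0.19,0,-0.006],[0,0,0],-1]]}}

```text
time: 16.5
position: [0.5497, 0.2191, 0.134]
tool_rot: [[-0.992, -0.129, -0.001], [-0.129, 0.992, -0.0], [0.001, 0.0, -1.0]]
contact_force: [0.1, -0.6, -1.3]
opening: 0.0159
```

```bash
python3 - <<'E'
from h import *
im=get_image('scene'); u,v=map(int,proj('scene',(.578,.224,.075))); k=10
cv2.imwrite('pics/c8.png',cv2.resize(im[v-28:v+20,u-30:u+30],None,fx=k,fy=k,interpolation=cv2.INTER_CUBIC)); print(u,v)
E
```

```text
389 243
```

View pics/c8.png

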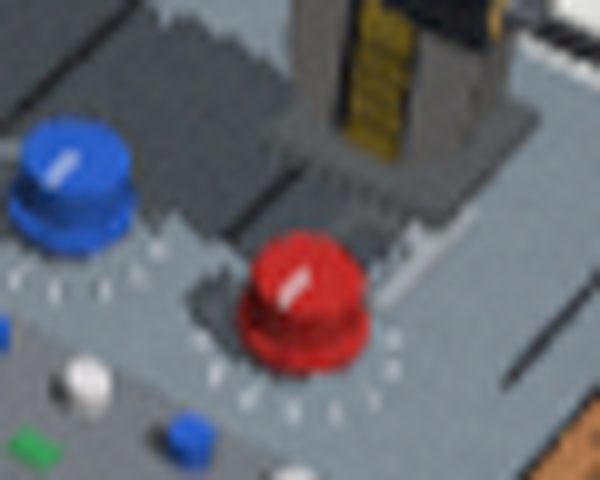

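```bash
python3 - <<'E'
from h import *
X=np.array([.9914,.1305]);Y=np.array([-.1305,.9914]); u,v,k=389,243,10
def pc(x,y,z):
    w=X*x+Y*y; q=proj('scene',(w[0],w[1],z)); return np.array([(q[0]-u+30+.5)*k,(q[1]-v+28+.5)*k])
a=np.linspace(0,2*np.pi,72)
C=np.array([pc(.6073+.017*np.cos(t),.1462+.017*np.sin(t),.066) for t in a])
print('skirt u',C[:,0].min(),C[:,0].max(),'v max',C[:,1].max())
print('tine edge top z.0648', pc(.55,.1462+.014,.0648),pc(.5876,.1462+.014,.0648),'bot',pc(.55,.1462+.014,.0618),pc(.5876,.1462+.014,.0618))
print('du/dlat mm',(pc(.58,.147,.06)-pc(.58,.146,.06)),'dx mm',pc(.581,.146,.06)-pc(.58,.146,.06))
im=get_image('scene')[v-28:v+20,u-30:u+30]; hsv=cv2.cvtColor(im,cv2.COLOR_BGR2HSV); m=((hsv[...,0]<8)|(hsv[...,0]>172))&(hsv[...,1]>120)
n,l,s,c=cv2.connectedComponentsWithStats(m.astype(np.uint8)); i=1+s[1:,4].argmax(); print(s[i]*k)
E
```

```text
skirt u 228.42584649524042 363.6713761694841 v max 375.26387380580644
tine edge top z.0648 [458.9915237 230.4935647] [383.6887684  311.30645738] bot [457.66420834 238.86150487] [382.45240898 319.70644055]
du/dlat mm [3.34877199 1.69836242] dx mm [-2.0343569   2.15160759]
[ 240  230  130  140 1380]
```

The scene crop shows the +y tine ending at about (385,303) beside the red skirt, at the right height. It suggests a small shift towards +y. I'll correct 1.3 mm and advance, watching the forces.

>>> {"api": "servo_tool", "payload": {"moves": [[[0,0.009,0.002],[0,0,0],-1],[[-0.03,0.009,0.002],[0,0,0],-1],[[-0.06,0.009,0.002],[0,0,0],-1],[[-0.09,0.009,0.002],[0,0,0],-1],[[-0.1,0.009,0.002],[0,0,0],-1],[[-0.1,0.009,0.002],[0,0,0],-1]]}}

```text
time: 17.2
position: [0.5648, 0.2223, 0.1339]
tool_rot: [[-0.992, -0.129, 0.0], [-0.129, 0.992, 0.0], [-0.0, 0.0, -1.0]]
contact_force: [-0.2, -0.2, -0.7]
opening: 0.0157
```

>>> {"api": "servo_tool", "payload": {"moves": [[[-0.015,0,0],[0,0,0],-1],[[-0.03,0,0],[0,0,0],-1],[[-0.04,0,0],[0,0,0],-1],[[-0.04,0,0],[0,0,0],-1],[[-0.04,0,0],[0,0,0],-1]]}}

```text
time: 17.7
position: [0.5704, 0.2231, 0.1339]
tool_rot: [[-0.992, -0.129, -0.0], [-0.129, 0.992, -0.0], [0.0, 0.0, -1.0]]
contact_force: [-0.1, -1.4, -1.2]
opening: 0.0159
```

>>> {"api": "servo_tool", "payload": {"moves": [[[-0.02,0,0],[0,0,0],-1],[[-0.04,0,0],[0,0,0],-1],[[-0.04,0,0],[0,0,0],-1],[[-0.04,0,0],[0,0,0],-1]]}}

```text
time: 18.1
position: [0.5765, 0.2239, 0.1339]
tool_rot: [[-0.992, -0.129, -0.0], [-0.129, 0.992, 0.0], [0.0, 0.0, -1.0]]
contact_force: [0.4, 0.3, -0.4]
opening: 0.0158
```

>>> {"api": "servo_tool", "payload": {"moves": [[[-0.015,0,0],[0,0,0],-1],[[-0.03,0,0],[0,0,0],-1],[[-0.03,0,0],[0,0,0],-1],[[-0.03,0,0],[0,0,0],-1]]}}

```text
time: 18.5
position: [0.5809, 0.2245, 0.1339]
tool_rot: [[-0.992, -0.129, -0.0], [-0.129, 0.992, 0.0], [0.0, 0.0, -1.0]]
contact_force: [-0.2, 0.5, -0.6]
opening: 0.0155
```

>>> {"api": "servo_tool", "payload": {"moves": [[[-0.015,0,0],[0,0,0],-1],[[-0.015,0,0],[0,0,0],-1],[[-0.015,0,0],[0,0,0],-1]]}}

```text
time: 18.8
position: [0.5831, 0.2248, 0.1339]
tool_rot: [[-0.992, -0.129, 0.0], [-0.129, 0.992, 0.0], [-0.0, 0.0, -1.0]]
contact_force: [0.4, 0.7, -1.1]
opening: 0.0159
```

>>> {"api": "servo_tool", "payload": {"moves": [[[-0.013,0,0],[0,0,0],-1],[[-0.013,0,0],[0,0,0],-1],[[-0.013,0,0],[0,0,0],-1]]}}

```text
time: 19.1
position: [0.5851, 0.2251, 0.134]
tool_rot: [[-0.992, -0.129, 0.0], [-0.129, 0.992, 0.0], [-0.0, 0.0, -1.0]]
contact_force: [0.1, -0.1, -1.3]
opening: 0.0161
```

>>> {"api": "servo_tool", "payload": {"moves": [[[-0.013,0,0],[0,0,0],-1],[[-0.013,0,0],[0,0,0],-1],[[-0.013,0,0],[0,0,0],-1]]}}

```text
time: 19.4
position: [0.587, 0.2253, 0.1339]
tool_rot: [[-0.992, -0.129, -0.0], [-0.129, 0.992, 0.0], [0.0, 0.0, -1.0]]
contact_force: [0.6, 0.0, -0.5]
opening: 0.016
```

>>> {"api": "servo_tool", "payload": {"moves": [[[-0.01,0,0],[0,0,0],-1],[[-0.01,0,0],[0,0,0],-1],[[-0.01,0,0],[0,0,0],-1]]}}

```text
time: 19.7
position: [0.5885, 0.2255, 0.134]
tool_rot: [[-0.992, -0.129, -0.0], [-0.129, 0.992, 0.0], [0.0, 0.0, -1.0]]
contact_force: [-0.1, -0.2, -1.4]
opening: 0.0157
```

```bash
python3 - <<'E'
from h import *
p=manip.get_obs()['position']
im=get_image('scene'); u,v=map(int,proj('scene',(.585,.225,.085))); k=10
a=cv2.resize(im[v-24:v+20,u-20:u+20],None,fx=k,fy=k,interpolation=cv2.INTER_CUBIC); print(u,v)
im=get_image('side'); u,v=map(int,proj('side',(.585,.225,.085)));print(u,v)
b=cv2.resize(im[v-24:v+20,u-20:u+20],None,fx=k,fy=k,interpolation=cv2.INTER_CUBIC)
cv2.imwrite('pics/c9.png',np.hstack([a,b]))
for c in ['scene','side']:
  for n in ['cap_red','puller_axis','puller_grip']:
    r=pinpoint(c,n); print(c,n,[(np.round(q['location'],4).tolist(),round(q['score'],2)) for q in r[:1]])
E
```

```text
388 242
309 265
scene cap_red [([0.5867, 0.2251, 0.0652], 0.43)]
scene puller_axis [([0.5891, 0.2233, 0.0953], 0.49)]
scene puller_grip [([0.6923, -0.3742, -0.0017], 0.72)]
side cap_red []
side puller_axis []
side puller_grip []
```

View pics/c9.png

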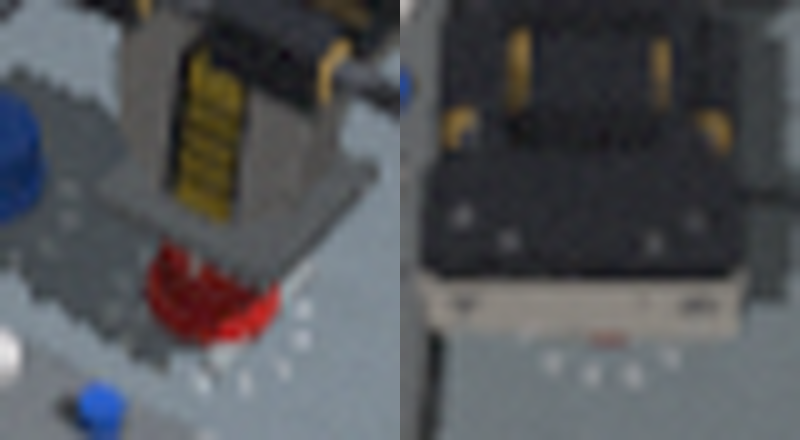

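```bash
python3 - <<'E'
from h import *
from scipy.optimize import least_squares
X=np.array([.9914,.1305]);Y=np.array([-.1305,.9914]); u,v,k=388,242,10
def pc(x,y,z):
    w=X*x+Y*y; q=proj('scene',(w[0],w[1],z)); return np.array([(q[0]-u+20+.5)*k,(q[1]-v+24+.5)*k])
for z in (.0985,.1045):
  for q in [(283,280),(285,270),(290,285)]:
    r=least_squares(lambda t: pc(t[0]+.02,t[1]+.026,z)-q,[.61,.146]).x; print(z,q,r.round(4))
for q in [(378,165)]:
    print('rear',least_squares(lambda t: pc(t[0]-.032,t[1]+.026,.1045)-q,[.61,.146]).x.round(4))
for z in(.062,.065): print('tip', least_squares(lambda t: pc(t[0]+.017,t[1]+.011,z)-(235,350),[.61,.146]).x.round(4))
E
```

```text
0.0985 (283, 280) [0.6003 0.1467]
0.0985 (285, 270) [0.597  0.1453]
0.0985 (290, 285) [0.6007 0.149 ]
0.1045 (283, 280) [0.6059 0.1494]
0.1045 (285, 270) [0.6026 0.148 ]
0.1045 (290, 285) [0.6063 0.1516]
rear [0.6083 0.1469]
tip [0.5981 0.149 ]
tip [0.6008 0.1503]
```

The left crop shows the fork tips just reaching the cap's front edge, near (235,350), with no bush contact yet. I'll keep advancing gently.

>>> {"api": "servo_tool", "payload": {"moves": [[[-0.013,0,0],[0,0,0],-1],[[-0.013,0,0],[0,0,0],-1],[[-0.013,0,0],[0,0,0],-1]]}}

```text
time: 20.4
position: [0.5901, 0.2257, 0.1338]
tool_rot: [[-0.992, -0.129, -0.001], [-0.129, 0.992, -0.0], [0.001, -0.0, -1.0]]
contact_force: [-0.9, -0.3, -0.3]
opening: 0.0159
```

>>> {"api": "servo_tool", "payload": {"moves": [[[-0.01,0,0],[0,0,0],-1],[[-0.01,0,0],[0,0,0],-1],[[-0.01,0,0],[0,0,0],-1]]}}

```text
time: 20.7
position: [0.5907, 0.2259, 0.1335]
tool_rot: [[-0.992, -0.129, -0.002], [-0.129, 0.992, -0.001], [0.002, -0.0, -1.0]]
contact_force: [-4.7, -0.9, 0.3]
opening: 0.0157
```

The bush stopped it at 4.7 N. I'll back off 3 mm from contact and then pull up slowly.

>>> {"api": "servo_tool", "payload": {"moves": [[[0.033,0,0],[0,0,0],-1],[[0.033,0,0],[0,0,0],-1],[[0.033,0,0],[0,0,0],-1],[[0.033,0,0],[0,0,0],-1]]}}

```text
time: 21.1
position: [0.5878, 0.2253, 0.1344]
tool_rot: [[-0.992, -0.129, 0.002], [-0.129, 0.992, 0.0], [-0.002, 0.0, -1.0]]
contact_force: [-0.1, -0.5, -1.5]
opening: 0.0153
```

>>> {"api": "servo_tool", "payload": {"moves": [[[0,0,-0.006],[0,0,0],-1],[[0,0,-0.012],[0,0,0],-1],[[0,0,-0.018],[0,0,0],-1],[[0,0,-0.022],[0,0,0],-1],[[0,0,-0.022],[0,0,0],-1]]}}

```text
time: 21.6
position: [0.5871, 0.2252, 0.1368]
tool_rot: [[-0.992, -0.129, 0.0], [-0.129, 0.992, 0.0], [-0.0, 0.0, -1.0]]
contact_force: [2.8, 1.0, -6.8]
opening: 0.0155
```

>>> {"api": "servo_tool", "payload": {"moves": [[[0,0,-0.006],[0,0,0],-1],[[0,0,-0.012],[0,0,0],-1],[[0,0,-0.018],[0,0,0],-1],[[0,0,-0.024],[0,0,0],-1],[[0,0,-0.024],[0,0,0],-1]]}}

```text
time: 22.1
position: [0.5869, 0.2252, 0.141]
tool_rot: [[-0.992, -0.129, -0.0], [-0.129, 0.992, -0.0], [0.0, -0.0, -1.0]]
contact_force: [2.3, 0.9, -8.5]
opening: 0.0157
```

>>> {"api": "servo_tool", "payload": {"moves": [[[0,0,-0.006],[0,0,0],-1],[[0,0,-0.012],[0,0,0],-1],[[0,0,-0.018],[0,0,0],-1],[[0,0,-0.024],[0,0,0],-1],[[0,0,-0.03],[0,0,0],-1],[[0,0,-0.03],[0,0,0],-1]]}}

```text
time: 22.7
position: [0.5871, 0.2257, 0.1466]
tool_rot: [[-0.992, -0.129, 0.001], [-0.129, 0.992, 0.001], [-0.001, 0.0, -1.0]]
contact_force: [0.2, 0.2, -1.3]
opening: 0.016
```

>>> {"api": "servo_tool", "payload": {"moves": [[[0,0,-0.01],[0,0,0],-1],[[0,0,-0.025],[0,0,0],-1],[[0,0,-0.045],[0,0,0],-1],[[0,0,-0.07],[0,0,0],-1],[[0,0,-0.1],[0,0,0],-1],[[0,0,-0.14],[0,0,0],-1],[[0,0,-0.19],[0,0,0],-1],[[0,0,-0.24],[0,0,0],-1],[[0,0,-0.29],[0,0,0],-1],[[0,0,-0.32],[0,0,0],-1],[[0,0,-0.33],[0,0,0],-1],[[0,0,-0.33],[0,0,0],-1]]}}

```text
time: 23.9
position: [0.587, 0.2253, 0.1951]
tool_rot: [[-0.992, -0.129, 0.0], [-0.129, 0.992, 0.0], [-0.0, 0.0, -1.0]]
contact_force: [-0.6, -0.2, -1.0]
opening: 0.016
```

```bash
python3 - <<'E'
from h import *
st()
im=get_image('scene'); u,v=map(int,proj('scene',(.585,.225,.12))); k=8
a=cv2.resize(im[v-30:v+40,u-40:u+30],None,fx=k,fy=k,interpolation=cv2.INTER_CUBIC)
cv2.imwrite('pics/c10.png',a)
for n in ['cap_red','puller_axis','cap_blue','cap_white']:
    r=pinpoint('scene',n); print(n,[(np.round(q['location'],4).tolist(),round(q['score'],2)) for q in r[:1]])
hsv=cv2.cvtColor(a,cv2.COLOR_BGR2HSV); m=((hsv[...,0]<8)|(hsv[...,0]>172))&(hsv[...,1]>150)
n,l,s,c=cv2.connectedComponentsWithStats(m.astype(np.uint8)); print([(x.tolist(),np.round(y)) for x,y in zip(s[1:],c[1:]) if x[4]>300])
print([(np.round(q['location'],3).tolist(),q['score']) for q in pinpoint('scene','tray')[:1]])
q=proj('scene',(.585,.2255,.103)); print('expected cap on fork at',[(q[0]-u+40)*k,(q[1]-v+30)*k]); q=proj('scene',(.583,.2245,.076)); print('on shaft at',[(q[0]-u+40)*k,(q[1]-v+30)*k])
E
```

```text
t 23.9 p [0.587  0.2253 0.1951] F [-0.6  -0.23 -0.99] open 0.016
[[-0.992, -0.129, 0.0], [-0.129, 0.992, 0.0], [-0.0, 0.0, -1.0]]
cap_red [([0.5879, 0.2234, 0.1264], 0.62)]
puller_axis [([0.5852, 0.223, 0.157], 0.76)]
cap_blue [([0.5924, 0.1554, 0.0634], 0.57)]
cap_white [([0.6011, 0.0842, 0.0609], 0.69)]
[([289, 178, 103, 85, 5607], array([337., 227.]))]
[([0.459, -0.156, 0.001], 0.61)]
expected cap on fork at [np.float64(323.097441923117), np.float64(281.9913910543248)]
on shaft at [np.float64(316.4859313284128), np.float64(339.45948817168687)]
```

The cap is on the fork: its origin sits at z ≈ 0.126, matching the fork top, and the blue and white caps haven't moved. Now carrying it smoothly to the tray.

>>> {"api": "servo_tool", "payload": {"moves": [[[0.004,-0.008,0],[0,0,0],-1],[[0.015,-0.032,0],[0,0,0],-1],[[0.033,-0.072,0],[0,0,0],-1],[[0.059,-0.128,0],[0,0,0],-1],[[0.089,-0.192,0],[0,0,0],-1],[[0.122,-0.264,0],[0,0,0],-1],[[0.16,-0.344,0],[0,0,0],-1],[[0.197,-0.424,0],[0,0,0],-1],[[0.234,-0.504,0],[0,0,0],-1],[[0.271,-0.584,0],[0,0,0],-1],[[0.308,-0.664,0],[0,0,0],-1],[[0.345,-0.744,0],[0,0,0],-1]]}}

```text
time: 25.4
position: [0.5497, 0.1068, 0.1949]
tool_rot: [[-0.992, -0.129, 0.0], [-0.129, 0.992, 0.0], [-0.0, 0.0, -1.0]]
contact_force: [1.2, -1.0, -1.0]
opening: 0.0161
```

>>> {"api": "servo_tool", "payload": {"moves": [[[0.037,-0.08,0],[0,0,0],-1],[[0.074,-0.16,0],[0,0,0],-1],[[0.111,-0.24,0],[0,0,0],-1],[[0.148,-0.32,0],[0,0,0],-1],[[0.186,-0.4,0],[0,0,0],-1],[[0.223,-0.48,0],[0,0,0],-1],[[0.26,-0.56,0],[0,0,0],-1],[[0.297,-0.64,0],[0,0,0],-1],[[0.334,-0.72,0],[0,0,0],-1],[[0.371,-0.8,0],[0,0,0],-1]]}}

```text
time: 26.4
position: [0.51, -0.0193, 0.1948]
tool_rot: [[-0.992, -0.129, -0.0], [-0.129, 0.992, 0.0], [0.0, 0.0, -1.0]]
contact_force: [0.6, 0.3, -0.9]
opening: 0.0156
```

>>> {"api": "servo_tool", "payload": {"moves": [[[0.037,-0.08,0],[0,0,0],-1],[[0.074,-0.16,0],[0,0,0],-1],[[0.111,-0.24,0],[0,0,0],-1],[[0.148,-0.32,0],[0,0,0],-1],[[0.186,-0.4,0],[0,0,0],-1],[[0.223,-0.48,0],[0,0,0],-1],[[0.26,-0.56,0],[0,0,0],-1],[[0.297,-0.64,0],[0,0,0],-1],[[0.33,-0.712,0],[0,0,0],-1],[[0.36,-0.776,0],[0,0,0],-1],[[0.382,-0.824,0],[0,0,0],-1],[[0.397,-0.856,0],[0,0,0],-1]]}}

```text
time: 27.6
position: [0.4677, -0.154, 0.1949]
tool_rot: [[-0.992, -0.129, -0.0], [-0.129, 0.992, -0.0], [0.0, -0.0, -1.0]]
contact_force: [0.4, -0.8, -0.7]
opening: 0.0157
```

```bash
python3 - <<'E'
from h import *
st()
for c in ['scene','wrist','side']:
  get_image(c)
  for n in ['cap_red','puller_axis','tray']:
    r=pinpoint(c,n); print(c,n,[(np.round(q['location'],4).tolist(),round(q['score'],2)) for q in r[:1]])
E
```

```text
t 27.6 p [ 0.4677 -0.154   0.1949] F [ 0.43 -0.75 -0.69] open 0.0157
[[-0.992, -0.129, -0.0], [-0.129, 0.992, -0.0], [0.0, -0.0, -1.0]]
scene cap_red [([0.4674, -0.1557, 0.1244], 0.61)]
scene puller_axis [([0.4679, -0.155, 0.1554], 0.71)]
scene tray [([0.4618, -0.158, 0.0013], 0.7)]
wrist cap_red []
wrist puller_axis []
wrist tray [([0.4595, -0.1549, 0.0002], 0.76)]
side cap_red [([0.4621, -0.1557, 0.1222], 0.41)]
side puller_axis [([0.4667, -0.152, 0.1569], 0.55)]
side tray [([0.4599, -0.1552, -0.001], 0.74)]
```

>>> {"api": "servo_tool", "payload": {"moves": [[[0,0,0.02],[0,0,0],-1],[[0,0,0.06],[0,0,0],-1],[[0,0,0.12],[0,0,0],-1],[[0,0,0.19],[0,0,0],-1],[[0,0,0.26],[0,0,0],-1],[[0,0,0.33],[0,0,0],-1],[[0,0,0.4],[0,0,0],-1],[[0,0,0.47],[0,0,0],-1],[[0,0,0.53],[0,0,0],-1],[[0,0,0.58],[0,0,0],-1],[[0,0,0.62],[0,0,0],-1],[[0,0,0.65],[0,0,0],-1]]}}

```text
time: 29.4
position: [0.4679, -0.1532, 0.0968]
tool_rot: [[-0.992, -0.129, -0.0], [-0.129, 0.992, 0.0], [0.0, 0.0, -1.0]]
contact_force: [-0.2, -0.4, -1.6]
opening: 0.0157
```

>>> {"api": "servo_tool", "payload": {"moves": [[[0,0,0.025],[0,0,0],-1],[[0,0,0.05],[0,0,0],-1],[[0,0,0.07],[0,0,0],-1],[[0,0,0.085],[0,0,0],-1],[[0,0,0.085],[0,0,0],-1],[[0,0,0.085],[0,0,0],-1]]}}

```text
time: 30.0
position: [0.468, -0.1533, 0.0847]
tool_rot: [[-0.992, -0.129, 0.0], [-0.129, 0.992, -0.0], [-0.0, -0.0, -1.0]]
contact_force: [0.8, -0.3, -1.0]
opening: 0.0157
```

>>> {"api": "servo_tool", "payload": {"moves": [[[0,0,0.012],[0,0,0],-1],[[0,0,0.024],[0,0,0],-1],[[0,0,0.036],[0,0,0],-1],[[0,0,0.04],[0,0,0],-1],[[0,0,0.04],[0,0,0],-1]]}}

```text
time: 30.5
position: [0.4678, -0.1532, 0.0784]
tool_rot: [[-0.992, -0.129, -0.0], [-0.129, 0.992, 0.0], [0.0, 0.0, -1.0]]
contact_force: [0.2, 0.8, -1.5]
opening: 0.0155
```

>>> {"api": "servo_tool", "payload": {"moves": [[[0,0,0.005],[0,0,0],-1],[[0,0,0.01],[0,0,0],-1],[[0,0,0.01],[0,0,0],-1],[[0,0,0.01],[0,0,0],-1]]}}

```text
time: 30.9
position: [0.468, -0.1533, 0.0778]
tool_rot: [[-0.992, -0.129, 0.0], [-0.129, 0.992, -0.0], [-0.0, -0.0, -1.0]]
contact_force: [-2.5, 0.9, 6.1]
opening: 0.0159
```

>>> {"api": "servo_tool", "payload": {"moves": [[[0,0,-0.004],[0,0,0],-1],[[0,0,-0.005],[0,0,0],-1],[[0,0,-0.005],[0,0,0],-0.6],[[0,0,-0.005],[0,0,0],-0.4],[[0,0,-0.005],[0,0,0],-0.2],[[0,0,-0.005],[0,0,0],0],[[0,0,-0.005],[0,0,0],0],[[0,0,-0.005],[0,0,0],0]]}}

```text
time: 31.7
position: [0.4679, -0.1533, 0.0778]
tool_rot: [[-0.992, -0.129, -0.0], [-0.129, 0.992, 0.0], [0.0, 0.0, -1.0]]
contact_force: [0.7, -0.7, 0.5]
opening: 0.0457
```

```bash
python3 - <<'E'
from h import *
st()
get_image('scene')
for n in ['cap_red','puller_axis']:
    r=pinpoint('scene',n); print(n,[(np.round(q['location'],4).tolist(),round(q['score'],2)) for q in r[:1]])
E
```

```text
t 31.7 p [ 0.4679 -0.1533  0.0778] F [ 0.66 -0.65  0.53] open 0.0457
[[-0.992, -0.129, -0.0], [-0.129, 0.992, 0.0], [0.0, 0.0, -1.0]]
cap_red [([0.4669, -0.1515, 0.0065], 0.48)]
puller_axis [([0.4704, -0.1548, 0.0415], 0.52)]
```

Released cleanly. I'll withdraw straight up and look.

>>> {"api": "servo_tool", "payload": {"moves": [[[0,0,-0.05],[0,0,0],0],[[0,0,-0.15],[0,0,0],0],[[0,0,-0.3],[0,0,0],0],[[0,0,-0.5],[0,0,0],0],[[0,0,-0.7],[0,0,0],0],[[0,0,-0.9],[0,0,0],0],[[0,0,-1],[0,0,0],0],[[0,0,-1],[0,0,0],0]]}}

```text
time: 32.65
position: [0.4697, -0.1538, 0.2309]
tool_rot: [[-0.992, -0.129, 0.006], [-0.129, 0.992, -0.002], [-0.005, -0.002, -1.0]]
contact_force: [0.4, 0.3, 0.5]
opening: 0.0462
```

```bash
python3 - <<'E'
from h import *
st(); k=7
im=get_image('scene'); 
L=[(n,pinpoint('scene',n)) for n in ['cap_red','puller_axis','puller_grip','cap_blue','cap_white','bottle','mug','mallet','stand','tray']]
for n,r in L: print(n,[(np.round(q['location'],4).tolist(),round(q['score'],2)) for q in r[:1]])
u,v=map(int,proj('scene',(.468,-.154,.04))); a=cv2.resize(im[v-35:v+30,u-45:u+45],(560,404),interpolation=cv2.INTER_CUBIC)
s=get_image('side'); u,v=map(int,proj('side',(.468,-.154,.04))); b=cv2.resize(s[v-50:v+50,u-30:u+30],(240,404),interpolation=cv2.INTER_CUBIC)
cv2.imwrite('pics/end.png',np.hstack([a,b]))
E
```

```text
t 32.65 p [ 0.4697 -0.1538  0.2309] F [0.37 0.28 0.52] open 0.0462
[[-0.992, -0.129, 0.006], [-0.129, 0.992, -0.002], [-0.005, -0.002, -1.0]]
cap_red [([0.4643, -0.155, 0.0057], 0.6)]
puller_axis [([0.4697, -0.1563, 0.0406], 0.74)]
puller_grip [([0.4649, -0.1547, 0.0684], 0.52)]
cap_blue [([0.6065, 0.0856, 0.0635], 0.57)]
cap_white [([0.606, 0.0869, 0.0641], 0.52)]
bottle [([0.6926, -0.3717, -0.0031], 0.6)]
mug [([0.626, -0.5083, -0.0031], 0.84)]
mallet [([0.4049, -0.4634, 0.0017], 0.7)]
stand [([0.5055, -0.3304, 0.0009], 0.82)]
tray [([0.4585, -0.154, -0.0006], 0.87)]
```

View pics/end.png

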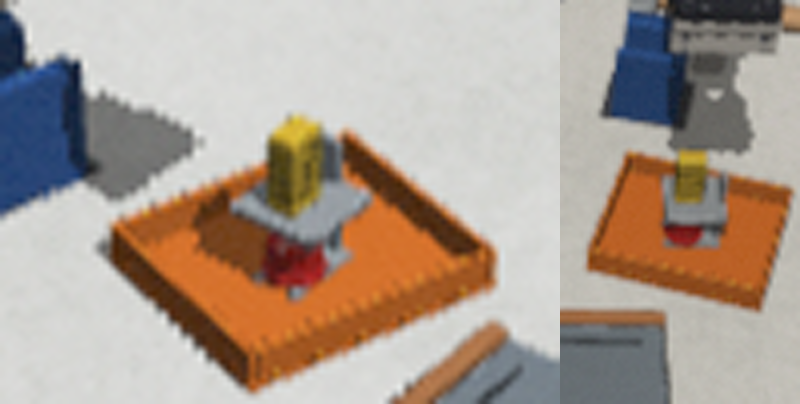

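The puller stands upright in the tray with the red cap on its fork, at about (293,262) in the left panel, and the gripper is clear. The network's last blue-cap answer landed on the white cap, so I'll check it by colour before handing in.

```bash
python3 - <<'E'
from h import *
hsv=cv2.cvtColor(get_image('scene'),cv2.COLOR_BGR2HSV); m=(hsv[...,0]>105)&(hsv[...,0]<125)&(hsv[...,1]>150)
n,l,s,c=cv2.connectedComponentsWithStats(m.astype(np.uint8)); print([(x[:4].tolist()) for x,y in zip(s[1:],c[1:]) if x[4]>40 and 300<y[0]<450])
print('blue expected',proj('scene',(.5934,.154,.076)))
job.job_done()
E
```

```text
[[360, 227, 12, 13]]
blue expected (np.float64(364.7333461321489), np.float64(232.59254174393337))
the job is handed in; nothing more can be done
```

I pulled the red cap off with the puller and carried it to the orange tray. The puller stands upright there with the cap still on its fork. I let go, withdrew straight up and handed the job in at about 33 s.

**Forces:** The touchdown on the plate to find the fork height reached about 4 N. The fork touched the knob's bush once at 4.7 N, so I backed off 3 mm before pulling. The highest pull I saw was about 8.5 N, but forces are only read at the end of each move, so short peaks between readings are not covered. Setting the puller down in the tray reached about 7 N.

**Last checks:**
- **Puller and cap:** The final pictures show the puller upright in the tray with the cap on its fork. The networks placed the cap about 5 mm from the puller's axis, roughly their own accuracy.
- **Blue cap:** The last network answer for it disagreed, landing on the white cap. A colour check then found it on its shaft, within about 1 pixel of where it should be.
- **White cap, bottle, mug, mallet, stand and tray:** These were where they were at the start, as far as the networks can tell.
- **Not checked at the end:** I did not look again at the carton, tape or screwdriver. The arm never came near them.

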